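# Hang the sponge holder on the drip rail, draw the rail out to its mark and lock it

## Robot

A 6-joint arm with a two-finger parallel gripper is mounted at the origin on a cart in front of the work surface, level with it; the furniture and walls round the work are solid. World frame = base frame: x ahead of the robot, y to its left, z up, the work surface at z = 0. Lengths are in mm, angles in rad, forces in N, time in s.
With the tool pointing down it reaches from about 375 to 825 mm from the base axis. Payload 5.5 kg.
Tool frame: the origin (TCP) lies at the very end of the fingers, on their centre line; the grasp point (between the pads) lies 19 mm behind it; z points along the fingers, y is the line along which they close (so a half turn about z gives the same grasp; the last joint's range is limited). The gripper opens to 85 mm and grips with 20 to 120 N. Pads are 22 mm wide; open, the fingers measure 114 mm over their backs; the gripper's body (76 mm by 85 mm) begins 54 mm behind the grasp point. The pads swing forward as they close: fully open they stand 13 mm farther back than shut.
Start: joints at [0, 0.314, -0.047, 1.21, 0, 1.571], TCP at [599.996, -0, 231.299] pointing down, gripper open.
Joint ranges: [-2.67, 2.67], [-0.69, 1.73], [-1.03, 1.25], [-2.08, 2.16], [-1.42, 1.45], [-3.14, 3.14]. Speed limits (rad/s): [2.39, 2.39, 3.01, 3.14, 3.14, 3.14].

## Interface

Orientations are given as a unit quaternion [x, y, z, w].
In Python, from station import r gives the robot as it stands. The module is installed in compiled form; this text tells all that it offers.
- The arm moves only by the tool carry_out, never from a script. Its argument "steps" is a list of rows, each a list of 3 entries, a list of its own where there are three numbers: the shift along the world's x, y, z in units of 30 mm (1.0 is 30 mm), then the turn, a rotation vector about the world's x, y, z in units of 5 degrees (1.0 is 5 degrees), then the finger opening in mm, from 0 to 85.4. A call has 1 to 5 rows; each row is the pose to reach, as a shift and turn from the pose commanded when the call began; what a row does not reach only later rows make up. A row lasts 1/12 s, in which the tool goes at most 41.7 mm and 7.16 degrees, less where a joint would pass 70% of its speed; a pose out of reach is approached as far as the arm can. A call with a gripper value outside its range is refused whole. The fingers move at their own pace and stop on an object; the grip force is fixed at half the most. Time passes only in rows, so rows that repeat a pose let the fingers close. It gives the time, the measured TCP pose, the force, the opening and the grip force at its end, in the units of the state.
- r.get_state(): the state, without advancing time (a new reading comes with each control period).
- r.snapshot(name): name is "scene" or "side" or "wrist"; returns a dict with "img" (384x512x3 uint8, blue, green, red), "camera_matrix" (3x3 intrinsics, pixels), "k1" (the pictures are not rectified: a ray, as slopes to the right and down, at radius r is drawn at 1 + k1 r^2 times it, then the intrinsics apply), "xyz" and "rotation" of the camera in the world; the wrist camera has in their place "mount" (4x4, takes a point from camera to tool coordinates, whose origin is the TCP and whose axes are the flange's). Camera axes: x right, y down, z forward; pixel columns grow to the right and rows downward; lengths in mm; the calibration is good to about 2 mm. A picture is of the moment at which its call begins: read the wrist's pose just before it. There is no depth.
- r.hand_in(): hands the job in; it is judged then, once.
Trained networks look in a picture, given as the dict that the camera call returned (one of the last four; its "shot" number tells which), for a name from the list of things; names that differ only in an ending like _2 or _b are one class to them, and where a whole thing is asked for, a point or a joint stands for the part that bears it (a point fixed in the world has none). Each returns a list of dicts, best first, with "conf" (0 to 1); they miss things now and then, are a little off and sometimes report something else, mostly with a low value. They report only what shows in the picture. A call takes as long as a camera call. They do not tell look-alikes from the thing itself.
- r.regions_of(picture, target): "pixels" (384x512 bool, what is visible of it) and "point" ([column, row] in pixels, amid what is visible of it).
The state is a dict: "time_s": time; "joint_pos": joint angles; "joint_vel": joint speeds; "joint_efforts": joint torques, N m; "tcp_pos": TCP position; "tcp_rot": TCP orientation; "wrist_force": force on the tool from outside, world axes, zero at the start; "ft_torque": the same for the moment, N m; "opening": opening from 0.0 (shut) to 1.0 (fully open); "gripper_force": force on a finger pad.
Only numpy, scipy, OpenCV 4.12 (cv2) and the standard library are available. Lean on these libraries where they do the work, as an engineer would, in place of code of your own. Each camera call takes 0.05 s, during which the arm holds its last target. There are 200 camera calls.

## Task

Hang the steel sponge holder astride the round bar of the drip rail and let go of it. Then take the upright grip of the rail's sliding catch, draw the bar out towards the sink until the catch stands opposite the gap of the keeper fork (the length mark), and without letting go slide the catch fully home into the gap. Finish still firmly pinching the grip, with the holder hanging on the bar; do not shift the keeper and leave the other things alone.

Things in the scene. Friction and masses are not known exactly. Their poses are not given: they have to be found in the camera images.
- holder_mid (a point): Centre (half-way up) of the loose bent-steel sponge holder, 0.14 kg, standing on the worktop: an inverted U of 3 mm sheet, 90 high, 60 long along its y, 30 wide over its two walls along x, 24 clear between them, closed on top, open below and at the y ends. A trough 14 high at the foot of each wall reaches 38 mm from the centre. Grip it across x near the top. Same either way round.
- bar_mid (a point): On the axis of the drip rail's round bar (14 mm diameter, level, axis 130 mm above the worktop), mid-way along the part outside the beam: free 52 mm in -y (to the beam's end cap) and 48 mm in +y (to the 24 mm end ball). y runs along the bar, out to the sink; z up. Moves with the bar. A holder hung astride has its y along the bar and its centre about 35 mm below the axis.
- catch_grip (a point): Holding point on the catch's upright black grip, 190 mm above the worktop, 20 mm below the grip's top; the grip is 14 mm thick along y, 26 mm along x, 54 mm high. The catch rides on a carriage at the bar's inner end: moving the grip along y draws the bar, moving it along -x closes the catch. Axes parallel to bar_mid's.
- lug_tip (a point): Tip of the catch's steel lug, 8 mm wide along y and 8 mm high, which points to -x from the foot of the catch and is to enter the keeper fork. Moves with the catch. Axes parallel to bar_mid's.
- notch (a point): Middle of the gap of the keeper (the length mark), a dark steel fork clamped on the beam's -x (robot) side: two cheeks 10 mm wide, rising to 166 mm height, 18 mm apart along y, starting 8 mm in -x of the open catch's lug tip. Stiff (60 N); at another length each episode. Axes as bar_mid's: the bar is at the mark when lug_tip and notch have the same y in them.
- leg (a joint): How far the bar is drawn out (m): 0 in, up to 0.125. A light spring (2 N at 0, 4.5 N when out) pulls it back in whenever it is not held or locked.
- catch (a joint): Travel of the catch (m): 0 open, 0.020 fully home (towards -x of the rail). Needs about 3 N and stays where it is left. Off the mark its lug strikes a cheek.
- keeper (a joint): Where the keeper is clamped (m): the value that joint leg has when the bar is at the mark; 0.05 to 0.10.
Not all that is in view belongs to the job. Leave any green look-alike of the part that bears holder_mid alone.

How it is judged (in metres and radians):
On the way, in this order (a step that is already met when the one before it is completed fails the run):
1. the sponge holder hangs astride the bar, let go, while the bar is still in (x of holder_mid in the frame of bar_mid between -0.012 and 0.012 m and z of holder_mid in the frame of bar_mid between -0.041 and -0.027 m and y of holder_mid in the frame of bar_mid between -0.17 and 0.06 m and angle between holder_mid's own z axis and vertical below 0.25 rad and contact force between holder and leg above 0.3 N and contact force between holder and the arm below 0.1 N and contact force between holder and the fingers below 0.1 N and value of joint leg below 0.03 m), for 0.2 s.
2. the gripped bar is drawn out to the mark with the catch still open (y of lug_tip in the frame of notch between -0.0065 and 0.0065 m and contact force between the fingers and catch above 6 N and value of joint catch below 0.006 m), for 0.1 s.
At the end, for the whole second after the job is handed in: Catch home (17 of 20 mm or more), lug within 6.5 mm of the middle of the keeper gap, its grip still pinched (over 6 N in all); holder at rest astride the bar (within 12 mm of its axis, tilt under 0.25 rad), not touched by the robot (x of holder_mid in the frame of bar_mid between -0.012 and 0.012 m and z of holder_mid in the frame of bar_mid between -0.041 and -0.027 m and y of holder_mid in the frame of bar_mid between -0.17 and 0.06 m and angle between holder_mid's own z axis and vertical below 0.25 rad and contact force between holder and leg above 0.3 N and contact force between holder and the arm below 0.1 N and contact force between holder and the fingers below 0.1 N and y of lug_tip in the frame of notch between -0.0065 and 0.0065 m and contact force between the fingers and catch above 6 N and value of joint catch above 0.017 m and linear speed of holder below 0.03 m/s); the arm keeps its last pose, push and grip.
It fails at once if another thing is shifted by more than 3 cm (distance of any of tumbler, coffee_jar, onion, lemon, mug, tea_box from where it was at the start of the episode above 0.03 m).
It fails at once if the keeper is shifted by more than 6 mm (distance of notch from where it was at the start of the episode above 0.006 m).
It also fails if it takes over 56 s, if anything falls off the work surface, if the arm or the gripper's body presses on something with over 40 N, if the wrist force passes 120 N, or if a joint passes its speed limit or range.

## Working session

There is one attempt and no reset: what is moved stays moved. The work goes in short steps, Python scripts to look and compute and a tool call to move; the robot and the scene stay as the last step left them, time stands still between calls to the robot, and variables do not carry over. Pictures are saved under pics/ and viewed, at most 10 in all, crops included, and the job is handed in when it is done.

Besides the shell and the picture viewer there is one more tool, called after "Emit:" in YAML: its name, and indented under it one key for each argument. carry_out: Moves the arm, as the interface text tells. Its arguments: {"type":"object","properties":{"steps":{"type":"array"}},"required":["steps"]}

```bash
mkdir -p pics; cat > h.py <<'E'
import numpy as np, cv2
from station import r
from scipy.spatial.transform import Rotation as R
def pose(s,st=None):
    if "mount" in s:
        T=np.eye(4);T[:3,:3]=R.from_quat(st["tcp_rot"]).as_matrix();T[:3,3]=st["tcp_pos"]
        M=T@np.array(s["mount"]);return M[:3,3],M[:3,:3]
    return np.array(s["xyz"]),np.array(s["rotation"])
def ray(s,p,st=None):
    K=np.array(s["camera_matrix"]);c,Rm=pose(s,st)
    d=np.array([(p[0]-K[0,2])/K[0,0],(p[1]-K[1,2])/K[1,1]]);u=d.copy()
    for _ in range(20):u=d/(1+s["k1"]*(u@u))
    v=Rm@np.array([u[0],u[1],1]);return c,v/np.linalg.norm(v)
def atz(s,p,z,st=None):
    c,v=ray(s,p,st);return c+v*(z-c[2])/v[2]
def proj(s,X,st=None):
    K=np.array(s["camera_matrix"]);c,Rm=pose(s,st)
    q=Rm.T@(np.array(X,float)-c);u=q[:2]/q[2];u=u*(1+s["k1"]*(u@u))
    return K[:2,:2]@u+K[:2,2]
def tri(L):
    A=np.zeros((3,3));b=np.zeros(3)
    for c,v in L:
        P=np.eye(3)-np.outer(v,v);A+=P;b+=P@c
    X=np.linalg.solve(A,b);return X,[round(float(np.linalg.norm((np.eye(3)-np.outer(v,v))@(X-c))),1) for c,v in L]
E
cat > a.py <<'E'
from h import *
st=r.get_state();print(st["tcp_pos"],st["tcp_rot"],st["opening"])
for n in ["scene","side","wrist"]:
    s=r.snapshot(n);cv2.imwrite(f"pics/{n}0.png",s["img"])
    c,Rm=pose(s,st);print(n,c.round(),Rm[:,2].round(2),np.array(s["camera_matrix"])[0,0],s["k1"])
    for t in ["holder_mid","bar_mid","catch_grip","lug_tip","notch","leg","catch","keeper"]:
        try:
            for d in r.regions_of(s,t)[:3]:
                ys,xs=np.nonzero(d["pixels"]);print(t,round(d["conf"],2),np.round(d["point"]),xs.min(),xs.max(),ys.min(),ys.max(),len(xs),s["img"][d["pixels"]].mean(0).round())
        except Exception as e: print(t,e)
E
python3 a.py
```

```text
[ 5.99437157e+02 -2.16191568e-03  2.30433081e+02] [ 7.07102398e-01  7.07110663e-01 -6.04902984e-04 -5.86165052e-04] 0.9995019892673924Traceback (most recent call last):
  File "a.py", line 5, in <module>
    c,Rm=pose(s,st);print(n,c.round(),Rm[:,2].round(2),np.array(s["camera_matrix"])[0,0],s["k1"])
                                      ~~^^^^^
IndexError: too many indices for array: array is 1-dimensional, but 2 were indexed
```

Camera rotation is a quaternion.

```bash
sed -i 's/return np.array(s\["xyz"\]),np.array(s\["rotation"\])/return np.array(s["xyz"]),R.from_quat(s["rotation"]).as_matrix()/' h.py; python3 a.py; python3 -c "
import cv2,numpy as np
a=cv2.imread('pics/scene0.png');b=cv2.imread('pics/side0.png');cv2.imwrite('pics/s2.png',cv2.resize(a,(780,585)));cv2.imwrite('pics/d2.png',cv2.resize(b,(780,585)))"
```

```text
[ 5.99445084e+02 -8.44171826e-03  2.30428891e+02] [ 7.07096003e-01  7.07117070e-01 -5.88903631e-04 -5.87894882e-04] 0.9936184990865473
scene [ -22. -391.  757.] [ 0.62  0.43 -0.66] 414.8982713382348 -0.108699871757111
holder_mid 0.86 [186. 238.] 171 210 216 265 1047 [119. 117. 115.]
bar_mid 0.73 [321. 198.] 215 336 167 221 811 [85. 84. 83.]
catch_grip 0.67 [324. 201.] 316 333 184 214 349 [67. 66. 65.]
lug_tip 0.8 [325. 204.] 315 333 183 214 360 [67. 66. 64.]
lug_tip 0.45 [292. 208.] 284 302 200 220 271 [49. 47. 44.]
notch 0.6 [291. 210.] 282 303 198 221 327 [52. 50. 47.]
leg 0.88 [320. 198.] 215 337 167 222 823 [88. 87. 86.]
catch 0.71 [327. 203.] 315 333 183 214 381 [69. 68. 67.]
keeper 0.53 [294. 211.] 283 302 199 221 312 [51. 50. 47.]
side [190. 760. 530.] [ 0.36 -0.82 -0.45] 443.0408723326275 -0.054779802417661075
holder_mid 0.91 [298. 223.] 280 313 205 255 1287 [69. 94. 60.]
holder_mid 0.68 [276. 266.] 249 297 233 293 1741 [117. 109. 109.]
bar_mid 0.7 [245. 155.] 188 267 124 213 816 [81. 75. 75.]
catch_grip 0.85 [256. 140.] 250 266 124 150 316 [49. 44. 44.]
catch_grip 0.43 [251. 153.] 188 270 124 213 728 [78. 72. 73.]
lug_tip 0.76 [254. 138.] 250 266 125 151 311 [51. 46. 46.]
notch 0.56 [259. 163.] 250 268 151 177 304 [56. 50. 49.]
leg 0.92 [252. 153.] 189 268 125 212 670 [77. 71. 71.]
catch 0.84 [256. 140.] 248 266 124 150 361 [53. 48. 48.]
keeper 0.74 [259. 159.] 251 268 152 177 273 [54. 48. 47.]
wrist [599.  65. 373.] [-0.   -0.26 -0.97] 320.6743072131434 0.008106688401176678
holder_mid 0.93 [87. 52.] 37 148 0 95 7462 [96. 93. 94.]
holder_mid 0.78 [106. 186.] 58 167 135 225 4514 [46. 77. 39.]
bar_mid 0.7 [250.  80.] 234 268 0 334 3196 [87. 85. 85.]
notch 0.61 [206. 302.] 188 226 261 339 1977 [43. 41. 40.]
leg 0.76 [250.  78.] 234 269 0 335 3257 [87. 85. 85.]
keeper 0.97 [208. 307.] 188 225 262 339 1895 [42. 40. 39.]
```

View pics/s2.png

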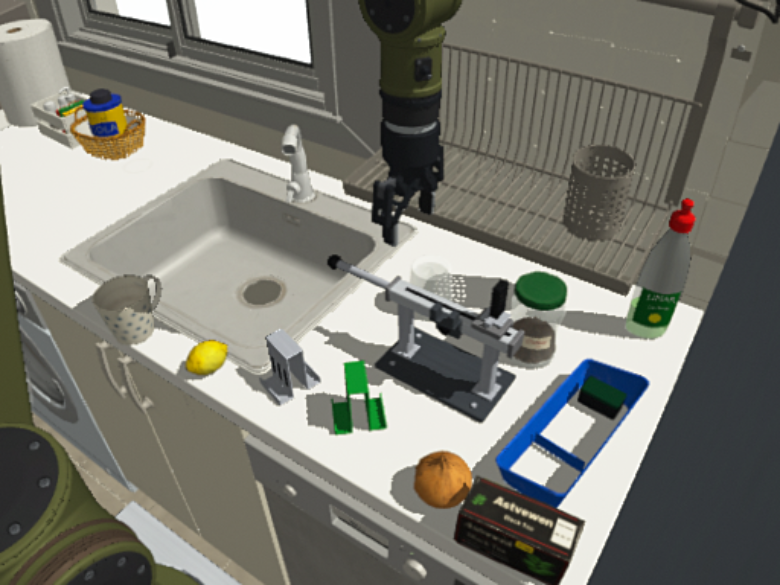

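View pics/d2.png

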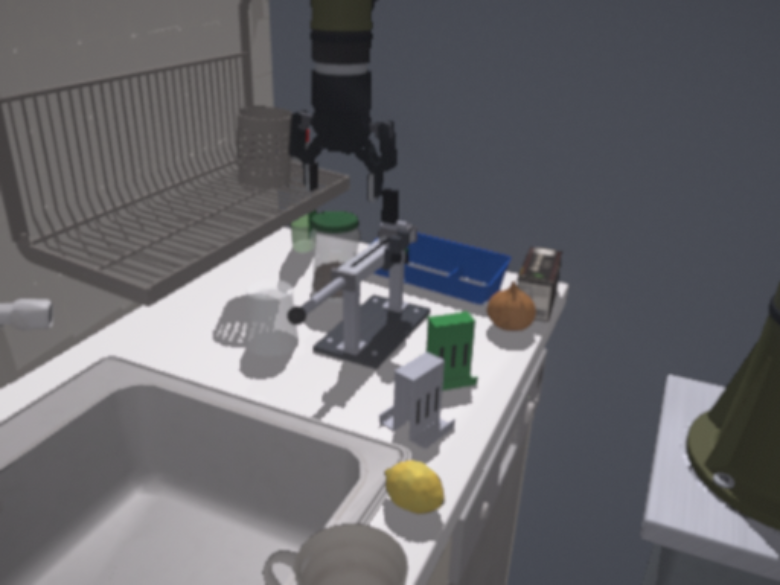

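View wrist.

The scene view shows the steel holder at about (187,238) native pixels, with the green look-alike at (235,260). The rail's end ball is at (220,172) and the grip at (326,195). The side view has the steel holder at (275,262) and the ball at (195,207).

```bash
cat > b.py <<'E'
import cv2,numpy as np
w=cv2.imread('pics/wrist0.png');cv2.imwrite('pics/w2.png',cv2.resize(w,(780,585)))
a=cv2.imread('pics/scene0.png')[155:275,165:345];b=cv2.imread('pics/side0.png')[115:305,180:320]
o=np.zeros((600,800,3),np.uint8)
o[:360,:540]=cv2.resize(a,(540,360),interpolation=cv2.INTER_CUBIC)
b=cv2.resize(b,(255,346),interpolation=cv2.INTER_CUBIC);o[:346,545:800]=b
cv2.imwrite('pics/c.png',o[:360])
E
python3 b.py
```

```text
(no output)
```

View pics/w2.png

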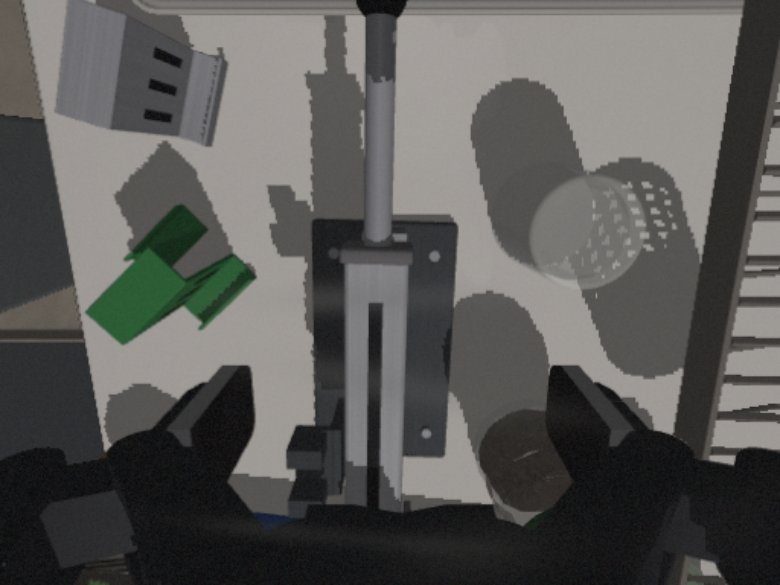

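View pics/c.png

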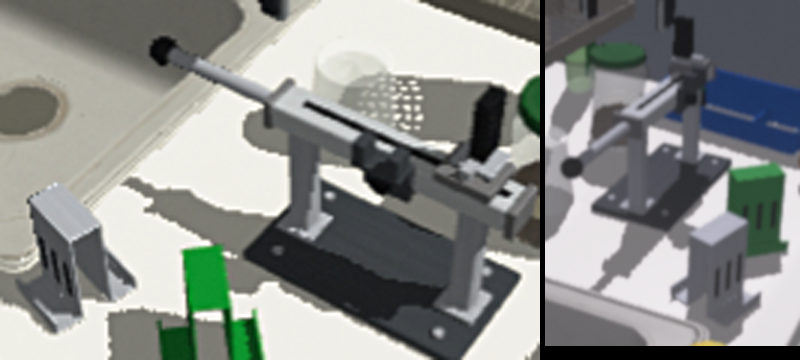

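The wrist view (+y up, +x right) shows four things in native pixels: the holder's top face at corners (46,0), (83,12), (74,84) and (37,72), the bar along column ~249, its end ball at (250,0), and the keeper cheek tops at (202,293) and (202,324). The crops show the ball and the grip clearly in both fixed cameras.

```bash
cat > c.py <<'E'
from h import *
st=r.get_state();S=r.snapshot("scene");D=r.snapshot("side");W=r.snapshot("wrist")
k=512/780
P=lambda *a:print(*[x.round(1) if isinstance(x,np.ndarray) else x for x in a])
P("ball",*tri([ray(S,(219.3,171.7)),ray(D,(194.8,206.7))]),atz(S,(219.3,171.7),130),atz(D,(194.8,206.7),130))
P("bar wrist",atz(W,(250,20),130,st),atz(W,(247.7,150),130,st))
P("grip top",*tri([ray(S,(328.3,185.5)),ray(D,(257,125.5))]),atz(S,(328.3,185.5),210),atz(D,(257,125.5),210))
for n,p in dict(A=(70,0),B=(127,20),C=(113,128),Dd=(57,110)).items():P("hold",n,atz(W,np.array(p)*k,90,st))
for p in [(289,427),(326,427),(290,466),(325,466),(290,480),(325,485),(290,513),(325,513)]:P("keep",p,atz(W,np.array(p)*k,166,st))
m=[d for d in r.regions_of(W,"keeper")][0]["pixels"]
for q in range(262,340,4):
    xs=np.nonzero(m[q])[0]; print(q,xs.min() if len(xs) else 0,xs.max() if len(xs) else 0,end="; ")
E
python3 c.py
```

```text
ball [590.3 134.2 129.5] [0.1, 0.1] [589.7 133.7 130. ] [589.9 135.  130. ]
bar wrist [590.9 121.1 130. ] [588.3  31.8 130. ]
grip top [ 593.4 -149.6  209.8] [2.8, 2.8] [ 597.3 -148.7  210. ] [ 588.7 -143.2  210. ]
hold A [429.3 144.   90. ]
hold B [457.2 134.9  90. ]
hold C [441.6  81.5  90. ]
hold Dd [412.7  90.7  90. ]
keep (289, 427) [546.8 -57.9 166. ]
keep (326, 427) [564.4 -57.9 166. ]
keep (290, 466) [546.1 -79.1 166. ]
keep (325, 466) [563.1 -79.1 166. ]
keep (290, 480) [545.7 -87.  166. ]
keep (325, 485) [562.7 -89.8 166. ]
keep (290, 513) [ 544.6 -106.   166. ]
keep (325, 513) [ 562.1 -106.   166. ]
262 222 225; 266 221 225; 270 220 225; 274 219 225; 278 218 225; 282 194 225; 286 192 225; 290 191 224; 294 189 224; 298 188 224; 302 188 224; 306 189 225; 310 194 225; 314 194 225; 318 193 224; 322 192 223; 326 190 214; 330 189 205; 334 189 201; 338 190 199;
```

Emit:
carry_out:
  steps:
    - [[-5.48,3.82,-1.5],[0,0,-3.4],85]
    - [[-5.48,3.82,-1.5],[0,0,-3.4],85]
    - [[-5.48,3.82,-1.5],[0,0,-3.4],85]
    - [[-5.48,3.82,-1.5],[0,0,-3.4],85]
    - [[-5.48,3.82,-1.5],[0,0,-3.4],85]

```text
time_s: 2.02
tcp_pos: [433.6, 115.3, 185.7]
tcp_rot: [0.804, 0.595, -0.0, -0.0]
wrist_force: [0.3, 1.4, 0.3]
opening: 0.997
gripper_force: 0.0
```

```bash
cat > d.py <<'E'
from h import *
import sys
st=r.get_state();W=r.snapshot("wrist");cv2.imwrite("pics/wh.png",W["img"])
print(st["tcp_pos"].round(1) if hasattr(st["tcp_pos"],"round") else st["tcp_pos"],R.from_quat(st["tcp_rot"]).as_matrix()[:,1].round(3))
im=W["img"].copy()
c=np.array([435.7,114.7]);a=np.radians(-17);ex=np.array([np.cos(a),np.sin(a)]);ey=np.array([-np.sin(a),np.cos(a)])
q=[proj(W,[*(c+sx*15*ex+sy*30*ey),90],st) for sx,sy in((1,1),(-1,1),(-1,-1),(1,-1))]
print(np.round(q))
cv2.polylines(im,[np.int32(q)],True,(0,0,255),1)
cv2.imwrite("pics/wh2.png",cv2.resize(im,(780,585)))
E
python3 d.py
```

```text
[433.6 115.3 185.7] [ 0.956 -0.293 -0.   ]
[[286. 153.]
 [246. 153.]
 [247. 228.]
 [284. 228.]]
```

View pics/wh2.png

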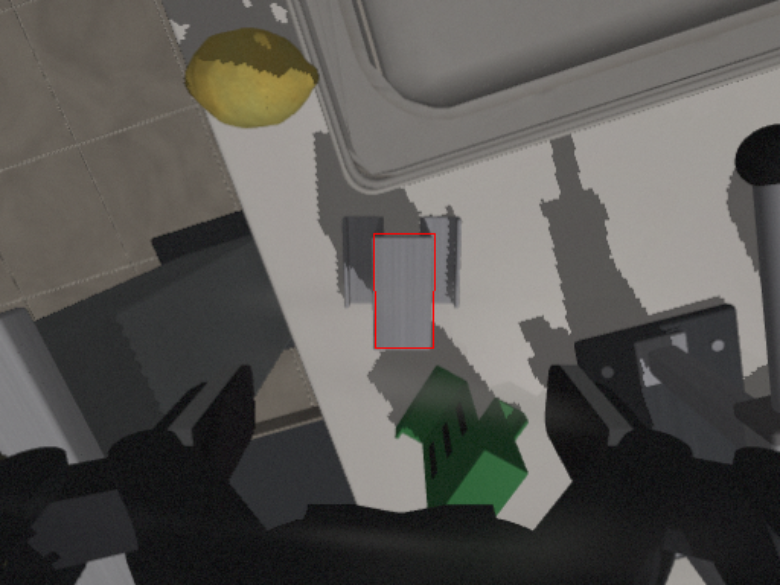

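The predicted outline of the holder's top, (246..286, 153..228) in native pixels, lies exactly on the steel holder. I can lower and close.

Emit:
carry_out:
  steps:
    - [[0.05,0,-1.3],[0,0,0],85]
    - [[0.05,0,-2.6],[0,0,0],85]
    - [[0.05,0,-3.7],[0,0,0],85]
    - [[0.05,0,-4.2],[0,0,0],85]
    - [[0.05,0,-4.2],[0,0,0],85]

```text
time_s: 2.48
tcp_pos: [433.9, 113.8, 57.0]
tcp_rot: [0.804, 0.595, -0.003, -0.001]
wrist_force: [-0.5, -0.8, -0.1]
opening: 0.996
gripper_force: 0.0
```

Emit:
carry_out:
  steps:
    - [[0,0,0],[0,0,0],20]
    - [[0,0,0],[0,0,0],20]
    - [[0,0,0],[0,0,0],20]
    - [[0,0,0],[0,0,0],20]
    - [[0,0,0],[0,0,0],20]

```text
time_s: 2.9
tcp_pos: [438.4, 115.0, 61.8]
tcp_rot: [0.804, 0.595, 0.001, 0.0]
wrist_force: [1.1, -0.1, 2.7]
opening: 0.34
gripper_force: 59.4
```

Emit:
carry_out:
  steps:
    - [[0,0,0],[0,0,0],10]
    - [[0,0,0],[0,0,0],10]
    - [[0,0,0],[0,0,0],10]
    - [[0,0,0.5],[0,0,0],10]
    - [[0,0,1],[0,0,0],10]

```text
time_s: 3.32
tcp_pos: [436.5, 114.4, 90.6]
tcp_rot: [0.804, 0.595, -0.001, -0.0]
wrist_force: [-0.3, -0.2, -0.7]
opening: 0.342
gripper_force: 59.4
```

Emit:
carry_out:
  steps:
    - [[0,0,1.3],[0,0,0],10]
    - [[0,0,2.6],[0,0,0.5],10]
    - [[0,0,3.9],[0,0,1],10]
    - [[0.5,-0.1,4.4],[0,0,1.5],10]
    - [[1.8,-0.5,4.4],[0,0,2],10]

```text
time_s: 3.73
tcp_pos: [491.2, 101.1, 228.3]
tcp_rot: [0.747, 0.664, 0.003, 0.001]
wrist_force: [1.2, 1.5, -0.9]
opening: 0.341
gripper_force: 59.7
```

Emit:
carry_out:
  steps:
    - [[1.3,-0.3,0],[0,0,0.5],10]
    - [[2.5,-0.5,0],[0,0,1.06],10]
    - [[3.28,-0.65,0],[0,0,1.06],10]
    - [[3.28,-0.65,0],[0,0,1.06],10]
    - [[3.28,-0.65,0],[0,0,1.06],10]

```text
time_s: 4.15
tcp_pos: [590.1, 79.7, 221.9]
tcp_rot: [0.718, 0.696, -0.0, -0.0]
wrist_force: [-0.2, 0.1, -1.7]
opening: 0.338
gripper_force: 59.8
```

```bash
cat > e.py <<'E'
from h import *
st=r.get_state();W=r.snapshot("wrist");S=r.snapshot("scene");D=r.snapshot("side")
print(st["tcp_pos"],R.from_quat(st["tcp_rot"]).as_matrix().round(3).tolist(),st["opening"])
o=np.hstack([cv2.resize(W["img"],(800,600))[:400,200:600],np.vstack([cv2.resize(S["img"][110:243,180:313],(400,400),interpolation=cv2.INTER_CUBIC)])])
o=np.vstack([o,np.zeros((0,800,3),np.uint8)])
cv2.imwrite("pics/e.png",o);cv2.imwrite("pics/ew.png",W["img"]);cv2.imwrite("pics/es.png",S["img"])
for y in (20,45,70,100,120):print(y,proj(W,[589.6+.029*(y-80),y,130],st).round(1))
E
python3 e.py
```

```text
[590.14905412  79.67419317 221.93374304] [[0.031, 1.0, -0.001], [1.0, -0.031, -0.0], [-0.0, -0.001, -1.0]] 0.3377611671071054
20 [262.5 264.8]
45 [262.4 236. ]
70 [262.4 205.7]
100 [262.4 167.1]
120 [262.3 140. ]
```

View pics/e.png

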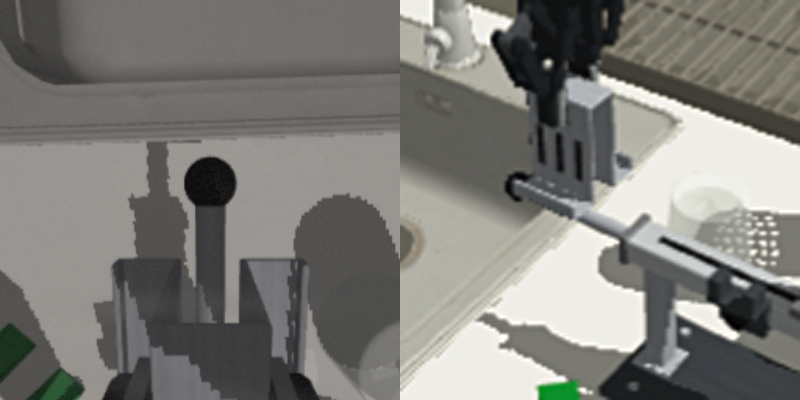

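The bar projects at column 262.4 and shows there. The holder's walls straddle it symmetrically, so I can lower it.

Emit:
carry_out:
  steps:
    - [[0,0,-0.9],[0,0,0],10]
    - [[0,0,-1.8],[0,0,0],10]
    - [[0,0,-2.7],[0,0,0],10]
    - [[0,0,-3.4],[0,0,0],10]
    - [[0,0,-3.65],[0,0,0],10]

```text
time_s: 4.72
tcp_pos: [586.4, 80.3, 111.2]
tcp_rot: [0.717, 0.697, -0.002, -0.001]
wrist_force: [-24.8, -2.1, 57.0]
opening: 0.342
gripper_force: 67.5
```

Emit:
carry_out:
  steps:
    - [[0,0,-0.06],[0,0,0],10]
    - [[0,0,-0.06],[0,0,0],10]

```text
time_s: 4.88
tcp_pos: [588.6, 80.4, 112.1]
tcp_rot: [0.717, 0.697, 0.0, 0.0]
wrist_force: [-0.3, 0.6, -1.2]
opening: 0.343
gripper_force: 59.9
```

Emit:
carry_out:
  steps:
    - [[0,0,-0.05],[0,0,0],10]
    - [[0,0,-0.05],[0,0,0],36]
    - [[0,0,-0.05],[0,0,0],44]
    - [[0,0,-0.05],[0,0,0],50]
    - [[0,0,-0.05],[0,0,0],50]

```text
time_s: 5.3
tcp_pos: [589.6, 80.2, 109.8]
tcp_rot: [0.717, 0.697, 0.0, 0.0]
wrist_force: [-0.4, -0.5, 1.3]
opening: 0.586
gripper_force: 0.0
```

```bash
sed -i 's#pics/e\.png#pics/f.png#' e.py; python3 e.py
```

```text
[589.63378243  80.1987684  109.81278037] [[0.03, 1.0, 0.001], [1.0, -0.03, 0.0], [0.0, 0.001, -1.0]] 0.5859764724378673
20 [263.3 381.3]
45 [263.4 335.9]
70 [263.4 286.3]
100 [263.5 220.4]
120 [263.5 172. ]
```

View pics/f.png

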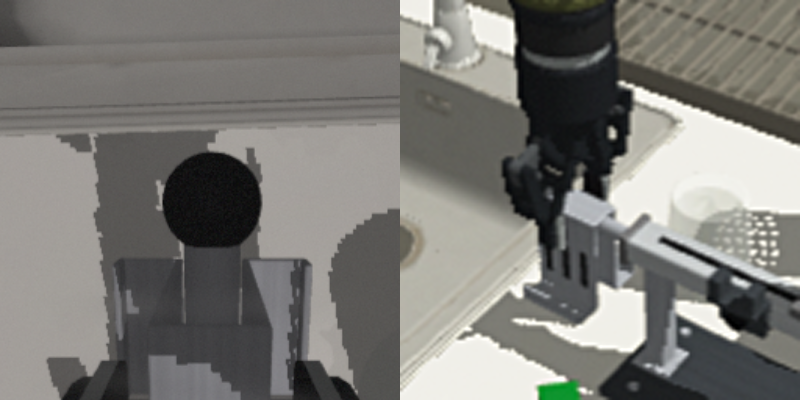

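The holder hangs level astride the bar with the fingers clear on both sides. I'll rise straight up and move towards the catch.

Emit:
carry_out:
  steps:
    - [[0,0,0.8],[0,0,0],50]
    - [[0,0,2],[0,0,0],50]
    - [[0,0,3.3],[0,0,0],50]
    - [[0,-0.2,4.6],[0,0,0],50]
    - [[0,-1.2,5],[0,0,0],60]

```text
time_s: 5.87
tcp_pos: [592.1, 47.0, 265.8]
tcp_rot: [0.716, 0.698, 0.004, 0.002]
wrist_force: [1.6, -0.9, 1.2]
opening: 0.694
gripper_force: 0.0
```

Emit:
carry_out:
  steps:
    - [[0,-1.3,0],[0,0,0],70]
    - [[0,-2.6,0],[0,0,0],70]
    - [[0,-3.3,0],[0,0,0],70]
    - [[0,-3.3,0],[0,0,0],70]
    - [[0,-3.3,0],[0,0,0],70]

```text
time_s: 6.28
tcp_pos: [589.4, -56.0, 259.4]
tcp_rot: [0.718, 0.696, 0.0, -0.0]
wrist_force: [-0.4, -0.3, -0.2]
opening: 0.826
gripper_force: 0.0
```

```bash
cat > g.py <<'E'
from h import *
st=r.get_state();W=r.snapshot("wrist");S=r.snapshot("scene");D=r.snapshot("side")
print(st["tcp_pos"],np.round(st["joint_pos"],3),st["opening"])
for n,s in (("W",W),("S",S),("D",D)):
  for t in ["holder_mid","catch_grip","keeper","lug_tip"]:
    for d in r.regions_of(s,t)[:2]:
        ys,xs=np.nonzero(d["pixels"]);print(n,t,round(d["conf"],2),np.round(d["point"]),xs.min(),xs.max(),ys.min(),ys.max(),len(xs))
o=np.zeros((600,800,3),np.uint8)
o[:300,:400]=cv2.resize(W["img"],(400,300))
o[300:600,:400]=cv2.resize(W["img"][184:334,150:350],(400,300),interpolation=cv2.INTER_CUBIC)
o[:300,400:]=cv2.resize(S["img"][155:245,220:340],(400,300),interpolation=cv2.INTER_CUBIC)
o[300:,400:]=cv2.resize(D["img"][110:260,140:340],(400,300),interpolation=cv2.INTER_CUBIC)
cv2.imwrite("pics/g.png",o);cv2.imwrite("pics/gw.png",W["img"])
E
python3 g.py
```

```text
[589.38113612 -55.97889095 259.3721017 ] [-0.095  0.29  -0.016  1.266  0.     1.508] 0.826085741234894
W holder_mid 0.94 [126. 137.] 77 178 89 168 4461
W holder_mid 0.61 [260.  27.] 218 299 0 64 4829
W catch_grip 0.8 [273. 303.] 241 293 275 336 2207
W keeper 0.75 [222. 232.] 206 241 194 257 1714
W lug_tip 0.76 [270. 301.] 241 293 274 336 2290
S holder_mid 0.68 [230. 266.] 218 253 237 284 833
S holder_mid 0.67 [237. 194.] 222 256 172 216 966
S keeper 0.77 [293. 211.] 282 302 199 221 308
S lug_tip 0.73 [326. 202.] 315 333 183 214 390
D holder_mid 0.92 [296. 230.] 275 313 205 255 1512
D holder_mid 0.74 [213. 216.] 187 234 185 240 1425
D catch_grip 0.85 [256. 140.] 249 266 124 150 321
D keeper 0.57 [261. 158.] 252 269 151 176 277
D keeper 0.46 [254. 142.] 250 267 124 151 362
D lug_tip 0.9 [253. 137.] 251 265 124 149 282
```

View pics/g.png

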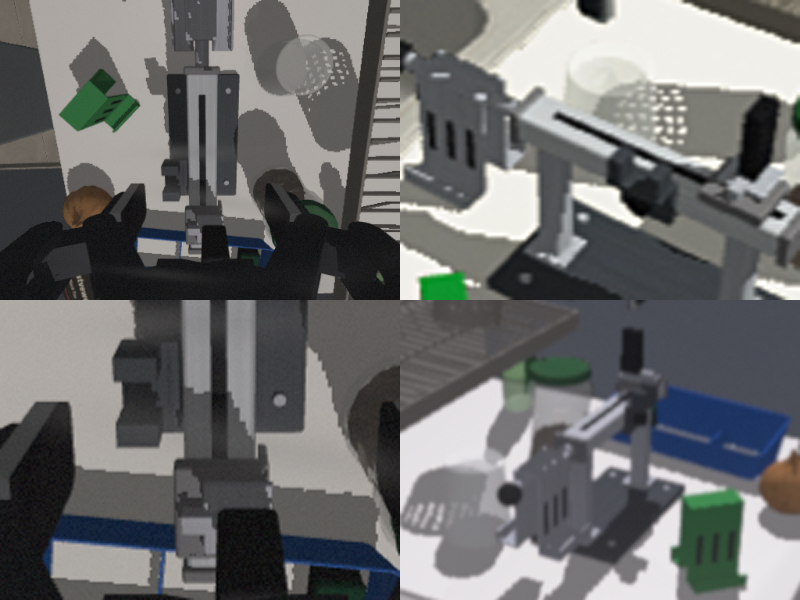

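Emit:
carry_out:
  steps:
    - [[0,-1,0],[0,0,0],70]
    - [[0,-2,0],[0,0,0],70]
    - [[0,-2.7,0],[0,0,0],70]
    - [[0,-2.7,0],[0,0,0],70]
    - [[0,-2.7,0],[0,0,0],70]

```text
time_s: 7.45
tcp_pos: [589.3, -136.9, 259.3]
tcp_rot: [0.718, 0.696, 0.0, -0.0]
wrist_force: [0.4, 0.4, 0.0]
opening: 0.822
gripper_force: 0.0
```

```bash
cat > g2.py <<'E'
from h import *
st=r.get_state();W=r.snapshot("wrist");cv2.imwrite("pics/hw.png",W["img"])
print(st["tcp_pos"],st["tcp_rot"],st["opening"])
np.savez("hw.npz",p=st["tcp_pos"],q=st["tcp_rot"])
for t in ["catch_grip","keeper"]:
    for d in r.regions_of(W,t)[:2]:
        ys,xs=np.nonzero(d["pixels"]);print(t,round(d["conf"],2),np.round(d["point"]),xs.min(),xs.max(),ys.min(),ys.max(),len(xs))
o=cv2.resize(W["img"][80:320,160:360],(500,600),interpolation=cv2.INTER_CUBIC)
cv2.imwrite("pics/h.png",cv2.convertScaleAbs(o,alpha=1.6,beta=10))
E
python3 g2.py
```

```text
[ 589.34107435 -136.87692309  259.34939382] [ 7.18282228e-01  6.95751829e-01  4.64920013e-05 -1.76998921e-04] 0.8216638149177002
catch_grip 0.8 [270. 211.] 236 293 184 238 2374
keeper 0.57 [218. 132.] 197 236 104 158 1934
```

View pics/h.png

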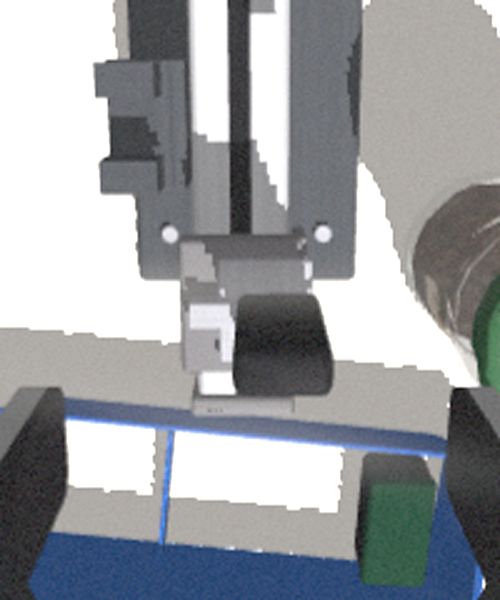

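The brightened wrist crop (2.5×, offset (160,80)) shows cheek tops at crop rows 63–97 and 160–193. The grip's top face is at about cols 235–330, rows 352–395. The lug sits to its left, around (182–225, 335–370).

```bash
cat > k.py <<'E'
from h import *
z=np.load("hw.npz");st=dict(tcp_pos=z["p"],tcp_rot=z["q"]);W=r.snapshot("wrist")
f=lambda p,h:atz(W,(160+p[0]/2.5,80+p[1]/2.5),h,st).round(1)[:2]
for p in [(98,63),(98,97),(103,160),(103,193)]:print("cheek",p,f(p,166))
for p in [(235,352),(330,352),(238,393),(328,393)]:print("grip",p,f(p,210))
for h in(146,150,156,160):print("lug",h,f((182,335),h),f((182,370),h),"gripfoot",f((236,296),h),f((318,296),h))
for p in [(240,100),(240,230)]: print("slot",f(p,150))
# predicted lug/grip rows
E
python3 k.py; python3 - <<'E'
import cv2
im=cv2.imread('pics/hw.png').astype(int).sum(2)//3
print(im[212:246,262:286].mean(1).round().astype(int).tolist())
for rr in (200,212,222,230):print(rr,im[rr,225:300].tolist())
E
```

```text
cheek (98, 63) [546.  -70.8]
cheek (98, 97) [545.2 -80.2]
cheek (103, 160) [545.2 -98.2]
cheek (103, 193) [ 544.4 -107.9]
grip (235, 352) [ 583.3 -142.8]
grip (330, 352) [ 607.5 -143.6]
grip (238, 393) [ 583.7 -154.1]
grip (328, 393) [ 606.9 -154.8]
lug 146 [ 563.1 -159.9] [ 562.5 -172.5] gripfoot [ 581.9 -146.8] [ 609.1 -147.6]
lug 150 [ 563.6 -158.5] [ 562.9 -170.9] gripfoot [ 582.  -145.6] [ 608.8 -146.4]
lug 156 [ 564.2 -156.5] [ 563.6 -168.5] gripfoot [ 582.2 -143.8] [ 608.4 -144.7]
lug 160 [ 564.7 -155.1] [ 564. -167.] gripfoot [ 582.4 -142.7] [ 608.1 -143.5]
slot [585.6 -83. ]
slot [ 584.1 -123.6]
[21, 21, 21, 19, 17, 17, 19, 19, 21, 23, 27, 30, 32, 34, 34, 37, 37, 38, 38, 38, 40, 40, 40, 42, 41, 42, 59, 81, 91, 99, 100, 103, 104, 105]
200 [177, 178, 178, 177, 178, 177, 168, 87, 71, 68, 73, 79, 82, 81, 80, 78, 78, 74, 78, 79, 76, 75, 81, 79, 80, 79, 80, 80, 81, 77, 58, 53, 51, 51, 51, 52, 48, 51, 51, 51, 46, 49, 50, 50, 48, 45, 47, 51, 49, 51, 51, 48, 49, 51, 53, 49, 45, 47, 48, 48, 48, 56, 111, 177, 178, 180, 179, 177, 179, 180, 180, 179, 180, 180, 180]
212 [185, 184, 184, 18
[... 281 characters left out ...]
186, 185, 185, 183, 183, 186, 185]
222 [101, 102, 100, 98, 100, 100, 98, 85, 78, 93, 100, 101, 100, 99, 100, 97, 99, 98, 101, 101, 101, 102, 103, 118, 147, 142, 143, 134, 48, 22, 23, 25, 30, 33, 25, 24, 24, 26, 26, 29, 30, 27, 31, 27, 27, 27, 26, 27, 27, 28, 26, 28, 22, 31, 26, 29, 17, 28, 31, 24, 25, 28, 30, 32, 24, 24, 26, 53, 122, 184, 185, 184, 184, 184, 184]
230 [102, 103, 101, 103, 99, 101, 102, 102, 101, 104, 102, 99, 99, 83, 102, 128, 146, 158, 155, 155, 157, 158, 158, 157, 157, 155, 163, 149, 27, 28, 31, 32, 29, 32, 37, 34, 25, 30, 36, 32, 36, 35, 37, 37, 38, 37, 41, 40, 40, 40, 39, 40, 40, 42, 39, 39, 38, 41, 41, 40, 40, 32, 36, 39, 38, 35, 28, 37, 69, 101, 101, 101, 101, 101, 102]
```

Notch at y≈-89.3, grip at (595,-149.5), so the draw is about 59 mm. I'll turn 90° to pinch across y.

Emit:
carry_out:
  steps:
    - [[0.1,-0.2,0],[0,0,1.4],70]
    - [[0.2,-0.43,0],[0,0,2.8],70]
    - [[0.2,-0.43,0],[0,0,4.2],70]
    - [[0.2,-0.43,0],[0,0,5.6],70]
    - [[0.2,-0.43,0],[0,0,7],70]

```text
time_s: 8.07
tcp_pos: [595.6, -147.8, 259.5]
tcp_rot: [0.472, 0.882, 0.0, -0.0]
wrist_force: [1.0, 0.0, 0.2]
opening: 0.822
gripper_force: 0.0
```

Emit:
carry_out:
  steps:
    - [[0,0,0],[0,0,1.4],70]
    - [[0,0,0],[0,0,2.8],70]
    - [[0,0,0],[0,0,4.2],70]
    - [[0,0,0],[0,0,5.6],70]
    - [[0,0,0],[0,0,7],70]

```text
time_s: 8.48
tcp_pos: [595.6, -147.7, 259.6]
tcp_rot: [0.185, 0.983, 0.0, 0.0]
wrist_force: [0.1, -0.5, -0.1]
opening: 0.819
gripper_force: 0.0
```

Emit:
carry_out:
  steps:
    - [[0,0,0],[0,0,1.4],60]
    - [[0,0,0],[0,0,2.8],60]
    - [[0,0,0],[0,0,4],60]
    - [[0,0,-0.5],[0,0,4],60]
    - [[0,0,-0.5],[0,0,4],60]

```text
time_s: 8.9
tcp_pos: [594.7, -147.5, 242.6]
tcp_rot: [0.014, 1.0, 0.0, -0.001]
wrist_force: [-0.9, -0.3, -0.6]
opening: 0.702
gripper_force: 0.0
```

```bash
cat > m.py <<'E'
from h import *
st=r.get_state();W=r.snapshot("wrist");cv2.imwrite("pics/mw.png",W["img"])
p=np.array(st["tcp_pos"]);print(p,R.from_quat(st["tcp_rot"]).as_matrix()[:,1].round(3),st["opening"])
for t in ["catch_grip","keeper","holder_mid"]:
    for d in r.regions_of(W,t)[:1]:
        ys,xs=np.nonzero(d["pixels"]);print(t,round(d["conf"],2),np.round(d["point"]),xs.min(),xs.max(),ys.min(),ys.max(),len(xs))
        if t=="catch_grip":
            for q in range(ys.min(),ys.max()+1,6):
                x=np.nonzero(d["pixels"][q])[0];print(q,x.min(),x.max(),end="; ")
for z in (160,190,210):print(z,"grip corners",[proj(W,[595.3+a,-149.5+b,z],st).round(1).tolist() for a,b in((-13,-7),(-13,7),(13,7),(13,-7))])
E
python3 m.py
```

```text
[ 594.67876653 -147.5309365   242.57143744] [0.028 1.    0.001] 0.7019172009615433
catch_grip 0.81 [261. 199.] 239 284 161 243 2659
161 257 265; 167 256 266; 173 240 283; 179 239 284; 185 240 284; 191 239 284; 197 239 284; 203 239 284; 209 239 283; 215 249 273; 221 249 272; 227 249 273; 233 250 273; 239 251 272; keeper 0.61 [341. 140.] 307 377 123 160 2229
holder_mid 0.95 [490. 141.] 451 511 122 197 2277
160 grip corners [[250.2, 182.7], [269.6, 182.2], [270.4, 216.3], [251.5, 216.8]]
190 grip corners [[248.5, 193.8], [270.7, 193.2], [271.5, 231.6], [250.1, 232.2]]
210 grip corners [[247.1, 203.1], [271.6, 202.4], [272.5, 244.4], [248.8, 245.1]]
```

The lug tip (cols 256–266) is centred on the grip (249–273), so the lug's y equals the grip's. I'll lower and pinch.

Emit:
carry_out:
  steps:
    - [[0,-0.05,-0.8],[0,0,0],60]
    - [[0,-0.05,-1.6],[0,0,0],60]
    - [[0,-0.05,-2.2],[0,0,0],60]
    - [[0,-0.05,-2.33],[0,0,0],60]
    - [[0,-0.05,-2.33],[0,0,0],40]

```text
time_s: 9.52
tcp_pos: [594.7, -150.0, 173.8]
tcp_rot: [0.015, 1.0, 0.0, -0.001]
wrist_force: [0.1, 0.2, 0.6]
opening: 0.577
gripper_force: 0.0
```

Emit:
carry_out:
  steps:
    - [[0,0,0],[0,0,0],20]
    - [[0,0,0],[0,0,0],5]
    - [[0,0,0],[0,0,0],3]
    - [[0,0,0],[0,0,0],3]
    - [[0,0,0],[0,0,0],3]

```text
time_s: 9.93
tcp_pos: [596.7, -148.7, 176.5]
tcp_rot: [0.014, 1.0, 0.001, 0.002]
wrist_force: [-0.4, 5.1, 3.5]
opening: 0.158
gripper_force: 58.7
```

Emit:
carry_out:
  steps:
    - [[0,0,0],[0,0,0],3]
    - [[0,0,0],[0,0,0],3]
    - [[0,0,0],[0,0,0],3]

```text
time_s: 10.18
tcp_pos: [596.7, -148.8, 176.5]
tcp_rot: [0.014, 1.0, 0.001, 0.002]
wrist_force: [0.2, 6.4, 4.6]
opening: 0.156
gripper_force: 58.7
```

Emit:
carry_out:
  steps:
    - [[0.005,0.15,0],[0,0,0],3]
    - [[0.01,0.35,0],[0,0,0],3]
    - [[0.015,0.55,0],[0,0,0],3]
    - [[0.02,0.75,0],[0,0,0],3]
    - [[0.027,0.95,0],[0,0,0],3]

```text
time_s: 10.6
tcp_pos: [597.4, -122.6, 176.6]
tcp_rot: [0.015, 1.0, -0.001, 0.002]
wrist_force: [-1.8, -3.9, 6.2]
opening: 0.157
gripper_force: 59.3
```

Emit:
carry_out:
  steps:
    - [[0.005,0.2,0],[0,0,0],3]
    - [[0.01,0.4,0],[0,0,0],3]
    - [[0.02,0.6,0],[0,0,0],3]
    - [[0.025,0.85,0],[0,0,0],3]
    - [[0.03,1.02,0],[0,0,0],3]

```text
time_s: 11.02
tcp_pos: [598.3, -91.8, 176.6]
tcp_rot: [0.015, 1.0, -0.001, 0.002]
wrist_force: [-0.6, -3.9, 5.5]
opening: 0.153
gripper_force: 59.4
```

Emit:
carry_out:
  steps:
    - [[0,0,0],[0,0,0],3]
    - [[0,0,0],[0,0,0],3]
    - [[0,0,0],[0,0,0],3]

```text
time_s: 11.27
tcp_pos: [598.3, -91.8, 176.6]
tcp_rot: [0.015, 1.0, -0.001, 0.002]
wrist_force: [-0.5, -3.4, 6.9]
opening: 0.154
gripper_force: 59.4
```

```bash
cat > n.py <<'E'
from h import *
st=r.get_state();W=r.snapshot("wrist");S=r.snapshot("scene");D=r.snapshot("side")
print(st["tcp_pos"],st["opening"],np.round(st["wrist_force"],1))
for n,s in(("W",W),("S",S),("D",D)):
  for t in ["catch_grip","keeper","holder_mid"]:
    for d in r.regions_of(s,t)[:2]:
        ys,xs=np.nonzero(d["pixels"]);print(n,t,round(d["conf"],2),np.round(d["point"]),xs.min(),xs.max(),ys.min(),ys.max(),len(xs))
o=np.zeros((600,800,3),np.uint8)
o[:,:480]=cv2.resize(W["img"][90:290,180:340],(480,600),interpolation=cv2.INTER_CUBIC)
o[:300,480:]=cv2.resize(S["img"][150:240,200:296],(320,300),interpolation=cv2.INTER_CUBIC)
o[300:,480:]=cv2.resize(D["img"][110:260,150:310],(320,300),interpolation=cv2.INTER_CUBIC)
cv2.imwrite("pics/n.png",cv2.convertScaleAbs(o,alpha=1.5,beta=10));cv2.imwrite("pics/nw.png",W["img"])
E
python3 n.py
```

```text
[598.29161012 -91.80410615 176.56562675] 0.15372774293862967 [-0.5 -3.4  6.9]
W catch_grip 0.9 [262. 231.] 231 294 177 308 5227
W keeper 0.82 [266. 150.] 225 307 126 168 3298
W keeper 0.67 [264. 230.] 231 294 177 308 5208
W holder_mid 0.8 [338.  14.] 292 392 0 49 2554
W holder_mid 0.78 [505. 148.] 489 511 122 216 566
S catch_grip 0.85 [301. 195.] 293 311 174 203 288
S keeper 0.51 [294. 210.] 282 303 199 222 355
S holder_mid 0.73 [229. 266.] 218 254 235 285 913
S holder_mid 0.65 [223. 182.] 205 239 164 206 944
D catch_grip 0.44 [246. 152.] 238 255 133 158 182
D catch_grip 0.44 [259. 164.] 250 268 151 177 296
D keeper 0.61 [262. 160.] 251 268 152 176 251
D holder_mid 0.81 [292. 228.] 275 313 205 255 1470
D holder_mid 0.73 [198. 229.] 170 220 194 254 1707
```

View pics/n.png

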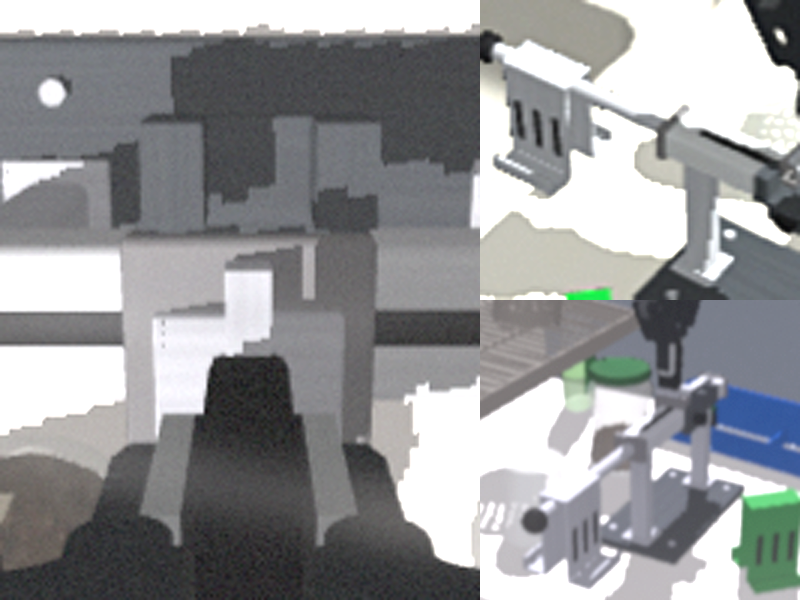

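The crop shows the lug centred at col ~248 and the gap of the fork at ~203–316. After perspective the lug is about 1.5 mm short of the middle. The holder hangs on the bar in both side views. I'll nudge by 1.5 mm, then close.

Emit:
carry_out:
  steps:
    - [[0,0.05,0],[0,0,0],3]
    - [[0,0.05,0],[0,0,0],3]
    - [[0,0.05,0],[0,0,0],3]
    - [[0,0.05,0],[0,0,0],3]

```text
time_s: 12.2
tcp_pos: [598.3, -90.6, 176.6]
tcp_rot: [0.015, 1.0, -0.001, 0.002]
wrist_force: [-0.6, -3.3, 6.8]
opening: 0.157
gripper_force: 59.4
```

Emit:
carry_out:
  steps:
    - [[-0.08,0.002,0],[0,0,0],3]
    - [[-0.18,0.005,0],[0,0,0],3]
    - [[-0.28,0.008,0],[0,0,0],3]
    - [[-0.38,0.011,0],[0,0,0],3]
    - [[-0.38,0.011,0],[0,0,0],3]

```text
time_s: 12.62
tcp_pos: [587.3, -90.3, 176.6]
tcp_rot: [0.015, 1.0, -0.001, 0.002]
wrist_force: [1.4, -2.8, 6.6]
opening: 0.155
gripper_force: 59.2
```

Emit:
carry_out:
  steps:
    - [[-0.1,0.003,0],[0,0,0],3]
    - [[-0.2,0.006,0],[0,0,0],3]
    - [[-0.3,0.009,0],[0,0,0],3]
    - [[-0.38,0.011,0],[0,0,0],3]
    - [[-0.38,0.011,0],[0,0,0],3]

```text
time_s: 13.03
tcp_pos: [578.0, -90.0, 176.6]
tcp_rot: [0.015, 1.0, -0.001, 0.004]
wrist_force: [8.2, -4.0, 1.9]
opening: 0.154
gripper_force: 59.2
```

Emit:
carry_out:
  steps:
    - [[-0.04,0,0],[0,0,0],3]
    - [[-0.07,0,0],[0,0,0],3]
    - [[-0.07,0,0],[0,0,0],3]
    - [[-0.07,0,0],[0,0,0],3]

```text
time_s: 13.37
tcp_pos: [577.9, -89.9, 176.7]
tcp_rot: [0.015, 1.0, -0.001, 0.005]
wrist_force: [15.2, -2.9, -2.4]
opening: 0.153
gripper_force: 58.6
```

```bash
cat > q.py <<'E'
from h import *
st=r.get_state();S=r.snapshot("scene");D=r.snapshot("side")
print(np.round(st["tcp_pos"],1),st["opening"],np.round(st["wrist_force"],1))
for n,s in(("S",S),("D",D)):
  for t in ["catch_grip","holder_mid","keeper"]:
    for d in r.regions_of(s,t)[:2]:
        ys,xs=np.nonzero(d["pixels"]);print(n,t,round(d["conf"],2),np.round(d["point"]),xs.min(),xs.max(),ys.min(),ys.max(),len(xs))
E
python3 q.py
```

```text
[577.9 -89.9 176.7] 0.15280942501580266 [15.2 -2.9 -2.4]
S catch_grip 0.62 [296. 199.] 290 306 182 209 216
S holder_mid 0.87 [220. 182.] 204 239 162 207 1004
S keeper 0.58 [296. 212.] 282 303 199 222 328
D catch_grip 0.64 [251. 154.] 246 258 134 159 149
D holder_mid 0.93 [196. 229.] 171 219 195 254 1612
D holder_mid 0.59 [294. 230.] 275 313 205 255 1468
D keeper 0.53 [261. 159.] 251 269 151 177 275
```

The catch is against its end stop: 20.4 mm travelled, with the force rising to 15 N and no further motion. The holder is still on the bar and the keeper hasn't moved, so I'm handing in.

```bash
python3 -c "
from station import r
print(r.hand_in())"
```

```text
the job is handed in; nothing more can be done
None
```

I handed the job in at about 13.5 s of the 56 s allowed: the holder hangs on the bar, and the catch is against its end stop after about 20 mm, in the keeper gap. The grip is still pinched with about 59 N on a finger pad; the hand-in gave no verdict.

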